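# Soap into the flap-lid dish

### The job

Put the soft bar of soap flat into the soap dish, under its half-open flap, and then shut the flap fully. The soap dents: hold it with no more than about 35 N of grip and set it down softly instead of dropping it, and ease the flap down without forcing it. Leave the jar, cup, spoon and strainer where they are.

Things in the scene. Friction and masses are not known exactly. Their poses are not given: they have to be found in the camera images.
- soap: cream bar of soap, soft, 60 (x) x 40 (y) x 26 (z) mm, lying flat on the slab; origin at the centre of its underside, x along its length, z up; about 75 g
- dish: red plastic soap dish fixed to the slab, an open box 124 (x) x 140 (y) x 36 (z) mm outside, walls 4 mm, floor 5 mm, so 116 x 132 mm inside and 31 mm deep; origin at the centre of its underside, +x towards its hinge, which is on the rim nearest the robot (so yaw is near pi); the open front, -x, looks away from the robot. The half-open flap leans over it
- dish_floor (a point): centre of the dish's inner floor, 5 mm above the slab; axes as the dish
- flap (a joint): flap hinge angle, rad: 0 = shut flat on the rim, 1.0 = against its stop (as far as it opens). A stiff hinge: the flap stays where it is left and takes about 1 N at its front edge to move
- flap_hinge (a point): middle of the flap's hinge line, 62 mm towards +x from the dish's centre and 36 mm above the slab. The flap is a flat red panel 136 mm from hinge line to front edge, 140 mm wide, 4 mm thick, its underside on the hinge line
- flap_edge (a point): middle of the flap's front edge on its outer (upper when shut) face, 136 mm from the hinge line; moves with the flap. Shut, it overhangs the dish's front by 12 mm
- jar: glass jar with steel lid, 76 mm wide, 110 mm high; bystander; origin at the centre of its underside
- cup: yellow plastic cup, 76 mm wide, 85 mm high; bystander; origin at the centre of its underside
- spoon: wooden spoon 260 mm long lying along its x axis; bystander; origin at the middle of its underside
- strainer: small stainless strainer, bowl 90 mm wide and 35 mm high with a straight handle along its +x to 150 mm from the centre; bystander; origin at the centre of the bowl's underside
Not all that is in view belongs to the job. Several things look just like the soap: the one meant starts farthest to the robot's right. What is meant by the dish is not grey, and is the smaller of those in its own colour.

How it is judged:
By the outcome, as a careful person would: the job done as asked, in the order asked, and still so for the second after the job is handed in, with the robot touching nothing.
It also fails if it takes over 54 s, if anything falls off the work surface, if the arm or the gripper's body presses on something with over 40 N, if the wrist force passes 120 N, or if a joint passes its speed limit or range.

### The arm

A 6-joint arm with a two-finger parallel gripper is mounted at the origin on the work surface. World frame = base frame: x ahead of the robot, y to its left, z up, the work surface at z = 0. Lengths are in m, angles in rad, forces in N, time in s.
With the tool pointing down it reaches from about 0.35 to 0.975 m from the base axis. Payload 4.9 kg.
Tool frame: the origin (TCP) lies midway between the tips of the shut fingers; the grasp point (between the pads) lies 19 mm behind it (ctrl.hold_point_z is the distance from the TCP to the grasp point, in m); z points along the fingers, y is the line along which they close (so a half turn about z gives the same grasp; the last joint's range is limited). The gripper opens to 85 mm and grips with 20 to 120 N. Pads are 22 mm wide; open, the fingers measure 114 mm over their backs; the gripper's body (76 mm by 85 mm) begins 54 mm behind the grasp point. The pads swing forward as they close: fully open they stand 13 mm farther back than shut.
Start: joints at [1.091, 0.053, 1.613, -0, 1.476, -0.119], TCP at [0.221, 0.585, 0.231] pointing down, gripper open.
Joint ranges: [-3.01, 3.01], [-1.01, 2.22], [0.06, 2.58], [-1.02, 4.17], [0.09, 2.62], [-3.14, 3.14]. Speed limits (rad/s): [2.57, 2.57, 3.14, 3.14, 3.14, 3.14].

### API

Orientations are given as a rotation vector (axis times angle).
In Python, from station import status, viewer, finish_job, ctrl gives the robot as it stands.
- The arm moves only by the shell command python3 -m jog 'ROWS' [FORCE]. ROWS is JSON, a list of rows, each a list of 7 numbers: the turn, a rotation vector about the tool's x, y, z each as a share of 5 degrees, from -1 to 1, then the shift along the tool's x, y, z each as a share of 30 mm, from -1 to 1, then the opening, from -1 (shut) to 1 (fully open). A call has 1 to 5 rows; each row shifts and turns the commanded pose from where the row before left it, along the tool's axes as they then stand; what a row does not reach is not made up. A row lasts 1/8 s, in which the tool goes at most 62.5 mm and 10.7 degrees, less where a joint would pass 70% of its speed; a pose out of reach is approached as far as the arm can. A call with a number of a shift or a turn outside -1 to 1 is refused whole. A call with a gripper value outside its range is refused whole. The fingers move at their own pace and stop on an object; FORCE is the grip in N (left out, the last holds). Time passes only in rows, so rows that do not move let the fingers close. It gives the time, the measured TCP pose, the force, the opening and the grip force at its end, in the units of the state.
- status.get_obs(): the state, without advancing time (a new reading comes with each control period).
- viewer.get_image(name): name is "scene" or "top"; returns a dict with "img" (400x640x3 uint8, red, green, blue), "fovy" (degrees; the focal length in pixels is half the picture's height over the tangent of half this angle, whatever the lens; pixels are square), "cx", "cy" (the principal point, pixels), "distortion" ([k1, k2, p1, p2, k3] as OpenCV has them; the pictures are not rectified), "rvec" (rotation vector, rad) and "tvec" (3), from world to camera coordinates, as OpenCV has them. Camera axes: x right, y down, z forward; pixel columns grow to the right and rows downward; lengths in m; the calibration is good to about 2 mm. A picture is of the moment at which its call begins. There is no depth.
- finish_job(): hands the job in; it is judged then, once.
The state is a dict: "t": time; "q": joint angles; "dq": joint speeds; "effort": joint torques, N m; "tool_pos": TCP position; "tool_rot": TCP orientation; "contact_force": force on the tool from outside, world axes, zero at the start; "wrist_torque": the same for the moment, N m; "opening": finger opening in m; "grip_force": force on a finger pad.
Only numpy, scipy, OpenCV 4.12 (cv2) and the standard library are available. Lean on these libraries where they do the work, as an engineer would, in place of code of your own. Each camera call takes 0.05 s, during which the arm holds its last target. There are 200 camera calls.

## Working session

There is one attempt and no reset: what is moved stays moved. The work goes in short steps, Python scripts to look and compute and a shell command to move; the robot and the scene stay as the last step left them, time stands still between calls to the robot, and variables do not carry over. Pictures are saved under pics/ and viewed, at most 10 in all, crops included, and the job is handed in when it is done.

```bash
ls; mkdir -p pics
cat > h.py <<'E'
import numpy as np, cv2
from station import status, viewer
def snap(n,f):
    d=viewer.get_image(n); cv2.imwrite('pics/'+f,d['img'][...,::-1]); np.save('pics/'+f+'.npy',{k:d[k] for k in d},allow_pickle=True); return d
def load(f): return np.load('pics/'+f+'.npy',allow_pickle=True).item()
def cam(d):
    f=200/np.tan(np.radians(d['fovy'])/2)
    return np.array([[f,0,d['cx']],[0,f,d['cy']],[0,0,1.]]),np.array(d['distortion'],float),np.array(d['rvec'],float),np.array(d['tvec'],float)
def ray(d,uv):
    K,D,r,t=cam(d); R=cv2.Rodrigues(r)[0]
    p=cv2.undistortPointsIter(np.array([[uv]],float),K,D,None,None,(3,100,1e-10))[0,0]
    return -R.T@t, R.T@np.array([p[0],p[1],1.])
def at_z(d,uv,z):
    c,v=ray(d,uv); return c+v*(z-c[2])/v[2]
def tri(d1,u1,d2,u2):
    c,v=ray(d1,u1); e,w=ray(d2,u2)
    s=np.linalg.lstsq(np.c_[v,-w],e-c,rcond=None)[0]
    a,b=c+s[0]*v,e+s[1]*w; return (a+b)/2,np.linalg.norm(a-b)
def proj(d,P):
    K,D,r,t=cam(d); return cv2.projectPoints(np.array(P,float).reshape(-1,3),r,t,K,D)[0].reshape(-1,2)
E
python3 - <<'E'
from h import *
a=snap('scene','s0.png');b=snap('top','t0.png')
for d in(a,b): print(d['img'].shape,d['fovy'],d['cx'],d['cy'],d['distortion'],ray(d,(320,200)))
print(status.get_obs())
E
```

```text
pics
(400, 640, 3) 51.997453151309145 330.83403313071506 201.47300679897012 [-0.05105356  0.          0.          0.          0.        ] (array([1.28877298, 0.16351846, 0.64698096]), array([-0.78085062, -0.20602014, -0.59037185]))
(400, 640, 3) 55.6613026109451 315.3322049434817 198.401611913062 [0.02022104 0.         0.         0.         0.        ] (array([0.42786281, 0.00524927, 1.20581685]), array([ 0.06776021, -0.037096  , -0.99709681]))
{'t': 0.1, 'q': array([ 1.09100418e+00,  5.33070662e-02,  1.61415969e+00,  2.05029207e-05,
        1.47598869e+00, -1.19020043e-01]), 'dq': array([-0.00065792, -0.00050873, -0.00317636,  0.00111727,  0.0024648 ,
       -0.00033536]), 'effort': array([ 9.88986267e-05, -3.94905889e+01, -3.71363246e+01, -1.14358388e-04,
        3.98601580e-03,  1.64346454e-05]), 'tool_pos': array([0.22036811, 0.58426189, 0.2301741 ]), 'tool_rot': array([-5.63531902e-01, -3.09005729e+00,  2.78592944e-03]), 'contact_force': array([-0.37380137,  0.40390024, -0.77726714]), 'wrist_torque': array([ 0.01235419, -0.02610255,  0.00943416]), 'grip_force': 0.0, 'opening': 0.08520521349406598}
```

View pics/s0.png

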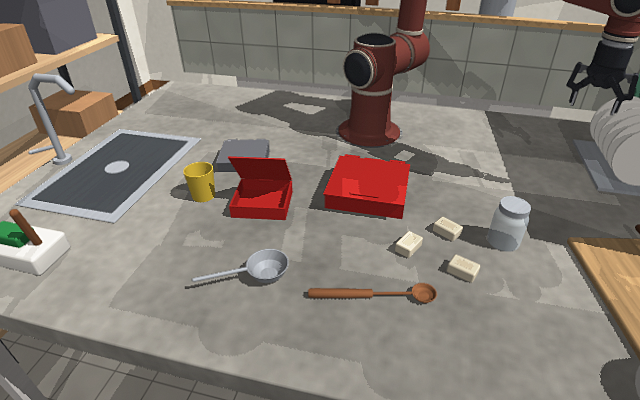

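View pics/t0.png

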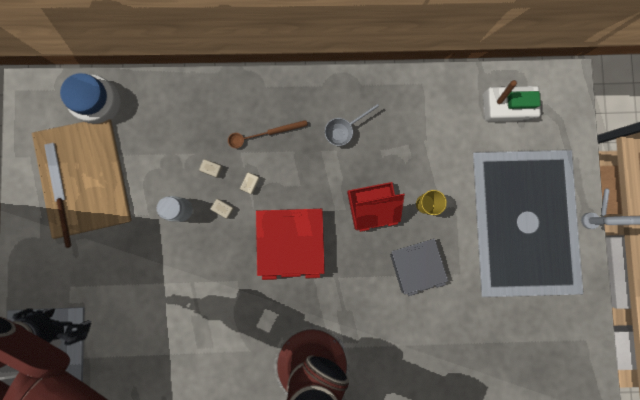

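The soap candidates in the top view are at (210,169), (250,183) and (222,209). Robot's right is image right, so (250,183) is the one meant; in the scene view it is at (408,244). There are two red boxes, at (290,243) and (376,207) in the top view. The smaller one at (376,207) is the dish, and the grey one at (420,266) is not. I'll confirm this in an enlarged crop.

Run:
```python
from h import *
s=cv2.imread('pics/s0.png');t=cv2.imread('pics/t0.png')
def c(i,x,y,w,h,k): return cv2.resize(i[y:y+h,x:x+w],None,fx=k,fy=k,interpolation=cv2.INTER_CUBIC)
# each tile 400x300
g=np.vstack([np.hstack([c(s,385,210,100,75,4),c(s,215,145,100,75,4)]),np.hstack([c(t,190,155,80,60,5),c(t,340,170,80,60,5)])])
cv2.imwrite('pics/c0.png',g)
```

```text
(no output)
```

View pics/c0.png

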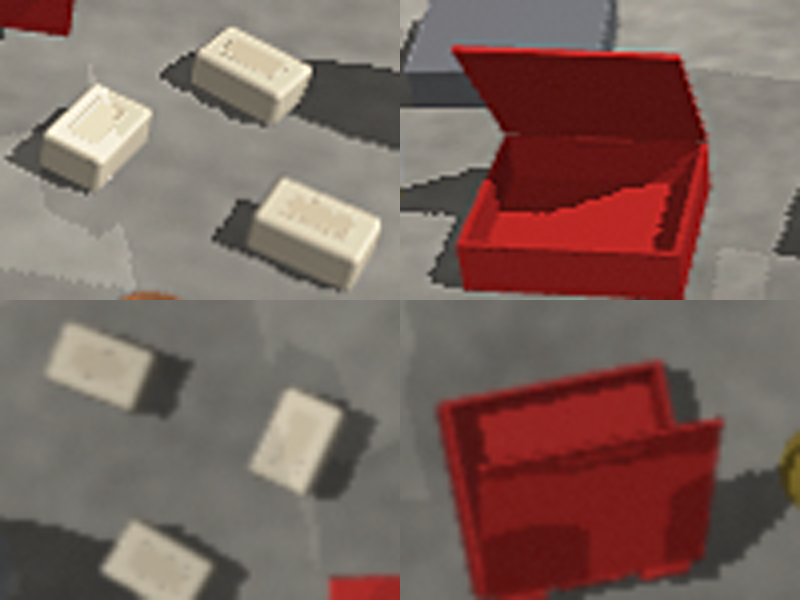

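```bash
cat > fit.py <<'E'
from h import *
from scipy.optimize import least_squares
S,T=load('s0.png'),load('t0.png')
print('tri: front rim L/R(scene), flap L/R')
for u,v in [((229.75,207),(392.4,182.4)),((286.75,208.25),(348,190.6)),((228.75,156.75),(404.4,194)),((285.75,159.25),(355,203.4)),((240.75,178.75),(400.4,222.4)),((292,180.75),(355,229.6))]: print(tri(S,u,T,v))
def dishpts(p):
    x,y,w,a,z=p
    # dish frame: -x front; +y
    L=np.array([[-.062,.07,.036],[-.062,-.07,.036],
     *[[.062-.136*np.cos(a)+.004*np.sin(a)*0,s*.07,.036+.136*np.sin(a)] for s in(1,-1)],
     [.062,.07,.036],[.062,-.07,.036]])
    R=np.array([[np.cos(w),-np.sin(w),0],[np.sin(w),np.cos(w),0],[0,0,1]]); return L@R.T+[x,y,z]
su=np.array([(229.75,207),(286.75,208.25),(228.75,156.75),(285.75,159.25),(240.75,178.75),(292,180.75)])
tu=np.array([(392.4,182.4),(348,190.6),(404.4,194),(355,203.4),(400.4,222.4),(355,229.6)])
def res(p):
    P=dishpts(p); return np.r_[(proj(S,P)-su).ravel(),(proj(T,P)-tu).ravel()]
# yaw pi: dish +y -> world -y = scene left = robot's right
r=least_squares(res,[.45,-.13,np.pi,.8,0],loss='soft_l1'); print('dish x y yaw a z',r.x.round(4)); print(res(r.x).reshape(-1,2).round(1).tolist())
# soap: silhouettes, exact masks by colour
def mask(d,c):
    h=cv2.cvtColor(d['img'],cv2.COLOR_RGB2HSV); i=d['img'].astype(int)
    m=((i[...,0]>135)&(i[...,0]-i[...,2]>18)&(h[...,1]<110)).astype(np.uint8)
    n,l=cv2.connectedComponents(m); k=l[c[1],c[0]]; return (l==k).astype(np.uint8)
ms,mt=mask(S,(408,243)),mask(T,(250,184)); print('areas',ms.sum(),mt.sum())
# soft silhouettes on 8x supersample
def sil(d,P,box):
    q=proj(d,P); x0,y0,w,h=box; k=8
    c=np.zeros((h*k,w*k),np.uint8); cv2.fillConvexPoly(c,cv2.convexHull(np.round((q-[x0,y0]+.5)*k).astype(np.int32)),1)
    return cv2.resize(c.astype(np.float32),(w,h),interpolation=cv2.INTER_AREA)
bs,bt=(385,220,50,50),(230,160,45,45)
def cost(p):
    x,y,w,h=p; c,s=np.cos(w),np.sin(w)
    P=[[x+c*a-s*b,y+s*a+c*b,z] for a in(-.0295,.0295) for b in(-.0195,.0195) for z in(h-.026,h)]
    e=0
    for d,m,b in((S,ms,bs),(T,mt,bt)):
        x0,y0,W,H=b; e+=((sil(d,P,b)-m[y0:y0+H,x0:x0+W])**2).sum()
    return e
from scipy.optimize import differential_evolution
p0=at_z(T,(249.5,183),.026); print('start',p0)
o=differential_evolution(cost,[(p0[0]-.03,p0[0]+.03),(p0[1]-.03,p0[1]+.03),(-1.6,1.6),(.01,.045)],seed=1,maxiter=60,popsize=12)
print('soap x y yaw ztop',o.x.round(4),o.fun)
for n,c,z in(('jar',(169,208),.11),('cup',(432,203),.08),('strainer',(340,132),.03)): print(n,at_z(T,c,z).round(3))
E
python3 fit.py
```

```text
tri: front rim L/R(scene), flap L/R
(array([ 0.5562568 , -0.26453602,  0.0312624 ]), np.float64(0.004538173261244718))
(array([ 0.5336162 , -0.12333961,  0.03606603]), np.float64(0.005703419339188641))
(array([ 0.50987636, -0.27035333,  0.14810571]), np.float64(0.003734764706639233))
(array([ 0.48760466, -0.13172186,  0.14731024]), np.float64(0.0007333737624657801))
(array([ 0.4314759 , -0.28614735,  0.0320518 ]), np.float64(6.702304084649529e-05))
(array([ 0.41324851, -0.14428997,  0.03592856]), np.float64(0.0012598912976516555))
dish x y yaw a z [ 4.8410e-01 -2.0380e-01  3.3071e+00  9.7340e-01 -1.3000e-03]
[[-0.5, -1.0], [-1.6, 0.3], [-0.8, 0.2], [-0.3, -0.1], [0.5, -0.1], [0.2, 0.0], [-1.1, -0.0], [-0.5, 0.3], [-0.7, 0.3], [0.1, 0.3], [-0.8, -1.0], [0.4, 0.5]]
areas 382 229
start [0.56683146 0.17974272 0.026     ]
soap x y yaw ztop [ 0.5682  0.1827 -0.4027  0.0276] 157.826171875
jar [0.491 0.397 0.11 ]
cup [ 0.487 -0.372  0.08 ]
strainer [ 0.721 -0.108  0.03 ]
```

```bash
cat > fit2.py <<'E'
exec(open('fit.py').read().split("# soap:")[0].replace('print','(lambda *a:0)'))
def mask(d,c,b):
    x,y,w,h=b; i=d['img'][y:y+h,x:x+w]
    m=np.full(i.shape[:2],cv2.GC_PR_BGD,np.uint8); m[:3]=m[-3:]=0; m[:,:3]=m[:,-3:]=0
    warm=(i[...,0].astype(int)-i[...,2]>22)&(i[...,0]>70)
    n,l=cv2.connectedComponents(warm.astype(np.uint8)); k=l==l[c[1]-y,c[0]-x]
    return k.astype(np.uint8)
bs,bt=(388,224,40,40),(234,168,32,32)
ms,mt=mask(S,(408,243),bs),mask(T,(250,184),bt); print('areas',ms.sum(),mt.sum())
def P8(p):
    x,y,w,h=p; c,s=np.cos(w),np.sin(w)
    return [[x+c*a-s*b,y+s*a+c*b,z] for a in(-.0295,.0295) for b in(-.0195,.0195) for z in(h-.026,h)]
def sil(d,P,b):
    x0,y0,w,h=b;k=8;c=np.zeros((h*k,w*k),np.uint8)
    cv2.fillConvexPoly(c,cv2.convexHull(np.round((proj(d,P)-[x0,y0]+.5)*k).astype(np.int32)),1)
    return cv2.resize(c.astype(np.float32),(w,h),interpolation=cv2.INTER_AREA)
cost=lambda p:sum(((sil(d,P8(p),b)-m)**2).sum() for d,m,b in((S,ms,bs),(T,mt,bt)))
from scipy.optimize import differential_evolution
o=differential_evolution(cost,[(.54,.6),(.15,.21),(-1.6,1.6),(.01,.045)],seed=1,maxiter=60,popsize=12)
print('soap x y yaw ztop',o.x.round(4),o.fun)
tiles=[]
for d,m,b in((S,ms,bs),(T,mt,bt)):
    x,y,w,h=b; k=400//w; g=cv2.resize(d['img'][y:y+h,x:x+w,::-1],(400,400),interpolation=cv2.INTER_NEAREST); k=400/w
    q=proj(d,P8(o.x)); cv2.polylines(g,[cv2.convexHull(np.round((q-[x,y]+.5)*k).astype(np.int32))],1,(0,255,0),1)
    mm=cv2.resize(m,(400,400),interpolation=cv2.INTER_NEAREST); c,_=cv2.findContours(mm,0,1); cv2.drawContours(g,c,-1,(0,0,255),1); tiles.append(g)
cv2.imwrite('pics/fit.png',np.hstack(tiles))
E
python3 fit2.py; python3 -c "
from station import ctrl; print([a for a in dir(ctrl) if a[0]!='_'])"
```

```text
areas 369 221
soap x y yaw ztop [ 0.5686  0.1822 -0.3969  0.0282] 173.6328125
['MotionError', 'hold_point_z']
```

View pics/fit.png

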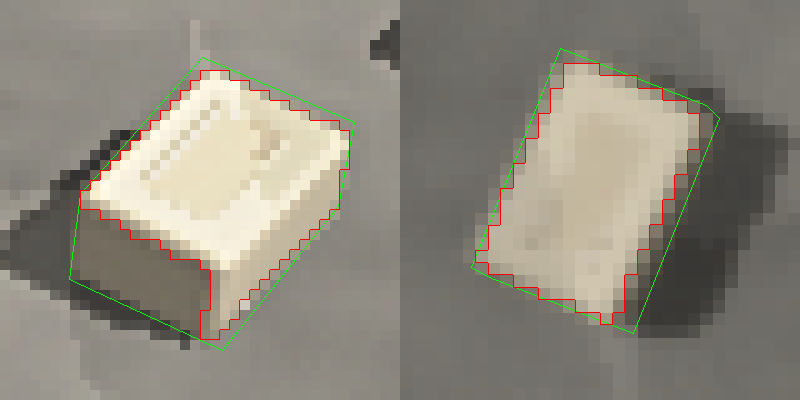

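The crop confirms a single cream bar. The fit is loose because my masks drop the shaded side, so I'll triangulate the top-face corners instead.

```bash
cat >> h.py <<'E'
from scipy.spatial.transform import Rotation as Ro
def frame(heading,tilt):
    "tool x heading (world yaw) with z down, tilted so fingers point towards +x-heading by tilt"
    c,s=np.cos(heading),np.sin(heading); f=np.array([c,s,0]); dn=np.array([0,0,-1.])
    z=np.cos(tilt)*dn+np.sin(tilt)*f; x=np.cos(tilt)*f-np.sin(tilt)*dn
    return np.c_[x,np.cross(z,x),z]
def delta(hp,R,off=.019):
    "rows needed from now to put the grasp point at hp with axes R; shift in new tool axes, assuming turn done about TCP first"
    o=status.get_obs(); Rc=Ro.from_rotvec(o['tool_rot']).as_matrix(); tgt=np.array(hp)+R[:,2]*off
    print('t',round(o['t'],2),'pos',o['tool_pos'].round(4),'op',round(o['opening'],4),'grip',round(o['grip_force'],1),'F',o['contact_force'].round(1),'q',o['q'].round(2))
    print('turn/5deg',(Ro.from_matrix(Rc.T@R).as_rotvec()/np.radians(5)).round(2),'shift/30mm after turn',((R.T@(tgt-o['tool_pos']))/.03).round(2))
E
python3 - <<'E'
from h import *
S,T=load('s0.png'),load('t0.png')
s=np.array([(225,268),(80,195),(205,66),(350,123)])/10+[388,224]-.5
t=np.array([(160,57),(300,110),(212,325),(72,265)])/12.5+[234,168]-.5
P=[]
for a,b in zip(s,t):
    p,e=tri(S,a,T,b); P.append(p); print(p.round(4),round(e,4))
P=np.array(P); print('mean',P.mean(0).round(4)); d=P[0]+P[1]-P[2]-P[3]; w=P[0]+P[3]-P[1]-P[2]
print('yaw',np.arctan2(d[1],d[0]),np.arctan2(-w[0],w[1]),np.linalg.norm(d)/2,np.linalg.norm(w)/2)
from station import ctrl; print(ctrl.hold_point_z)
c=P.mean(0)[:2]
delta([*c,.10],frame(np.pi-.42,np.radians(25)))
E
```

```text
[0.6016 0.1879 0.0255] 0.0027
[0.5872 0.1536 0.0272] 0.0017
[0.5339 0.1769 0.0258] 0.0007
[0.5495 0.211  0.0284] 0.0006
mean [0.5681 0.1823 0.0267]
yaw -0.415758449516203 -0.4137763751086364 0.05756746764308141 0.03733901181375802
0.0187
t 0.1 pos [0.2204 0.5843 0.2302] op 0.0852 grip 0.0 F [-0.4  0.4 -0.8] q [ 1.09  0.05  1.61  0.    1.48 -0.12]
turn/5deg [-0.17  5.    0.66] shift/30mm after turn [-16.38  -7.51  -2.22]
```

```bash
python3 -m jog '[[-0.03,1,0.13,0,0,0,1],[-0.03,1,0.13,0,0,0,1],[-0.04,1,0.13,0,0,0,1],[-0.03,1,0.13,0,0,0,1],[-0.04,1,0.13,0,0,0,1]]' 25
cat > d1.py <<'E'
from h import *
import sys
delta([.568,.182,float(sys.argv[1])],frame(np.pi-.415,np.radians(25)))
E
python3 d1.py .22
```

```text
t: 0.72
tool_pos: [0.2206, 0.5845, 0.2309]
tool_rot: [-0.564, -2.65, -0.128]
contact_force: [-0.3, -0.3, -0.5]
opening: 0.0854
grip_force: 0.0
t 0.72 pos [0.2206 0.5845 0.2309] op 0.0854 grip 0.0 F [-0.3 -0.3 -0.5] q [ 0.9   0.08  1.63  0.43  1.55 -0.28]
turn/5deg [ 0.04 -0.03 -0.04] shift/30mm after turn [-14.66  -7.61  -5.8 ]
```

```bash
for i in 1; do python3 -m jog '[[0,0,0,-0.98,-0.51,-0.39,1],[0,0,0,-0.98,-0.51,-0.39,1],[0,0,0,-0.98,-0.51,-0.39,1],[0,0,0,-0.98,-0.51,-0.39,1],[0,0,0,-0.98,-0.51,-0.39,1]]' >/dev/null; python3 -m jog '[[0,0,0,-0.98,-0.51,-0.39,1],[0,0,0,-0.98,-0.51,-0.39,1],[0,0,0,-0.98,-0.51,-0.39,1],[0,0,0,-0.98,-0.51,-0.39,1],[0,0,0,-0.98,-0.51,-0.39,1]]' >/dev/null; python3 -m jog '[[0,0,0,-0.98,-0.51,-0.39,1],[0,0,0,-0.98,-0.51,-0.39,1],[0,0,0,-0.98,-0.51,-0.39,1],[0,0,0,-0.98,-0.51,-0.39,1],[0,0,0,-0.98,-0.51,-0.39,1]]'; done
python3 -m jog '[[0,0,0,0,0,0,1],[0,0,0,0,0,0,1]]' >/dev/null
python3 d1.py .09
```

```text
t: 2.6
tool_pos: [0.5605, 0.1814, 0.2027]
tool_rot: [-0.564, -2.652, -0.128]
contact_force: [-0.0, 0.5, 0.0]
opening: 0.0854
grip_force: 0.0
t 2.85 pos [0.5596 0.1826 0.203 ] op 0.0847 grip 0.0 F [-0.   0.1  1. ] q [ 0.09  0.22  1.52  0.21  1.78 -1.06]
turn/5deg [ 0.04 -0.01 -0.03] shift/30mm after turn [-1.83  0.09  3.93]
```

```bash
python3 -m jog '[[0,0,0,-0.46,0.02,0.98,1],[0,0,0,-0.46,0.02,0.98,1],[0,0,0,-0.46,0.02,0.98,1],[0,0,0,-0.46,0.03,0.98,1],[0,0,0,0,0,0,1]]'>/dev/null; python3 d1.py .021; python3 -c "
from h import *
s=snap('scene','s1.png');t=snap('top','t1.png')
f=lambda i,x,y,w,h:cv2.resize(i['img'][y:y+h,x:x+w,::-1],(400,300))
cv2.imwrite('pics/c1.png',np.hstack([f(s,360,190,100,75),f(t,205,150,90,68)]))"
```

```text
t 3.48 pos [0.5585 0.1856 0.0708] op 0.0851 grip 0.0 F [-0.1  0.8 -0.4] q [ 0.09  0.35  1.6   0.21  1.58 -1.1 ]
turn/5deg [ 0.   -0.07 -0.03] shift/30mm after turn [-1.01  0.02  1.99]
```

View pics/c1.png

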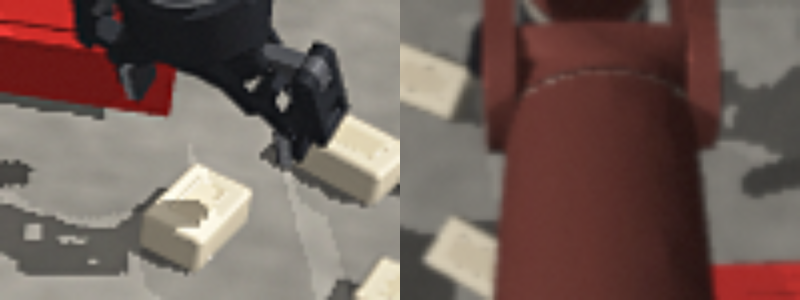

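The crop shows the gripper above the soap (soap at about (408,240) in the scene view), with its fingertips at about (395,211) and (431,228). I'll check that against the projection.

```bash
python3 -c "
from h import *
d=load('s1.png');o=status.get_obs();R=Ro.from_rotvec(o['tool_rot']).as_matrix()
print(R.round(2)); p=o['tool_pos']
print(proj(d,[p-R[:,2]*.013+R[:,1]*k for k in(-.0425,.0425,-.057,.057)]).round(0), proj(d,[p]))"
```

```text
[[-0.83  0.41 -0.39]
 [ 0.37  0.91  0.17]
 [ 0.42  0.   -0.91]]
[[396. 212.]
 [431. 226.]
 [391. 209.]
 [437. 229.]] [[413.70996356 221.80529871]]
```

The projection matches the picture, so I'll descend and grip at 25 N.

```bash
python3 -m jog '[[0,0,0,-0.25,0,0.5,1],[0,0,0,-0.25,0,0.5,1],[0,0,0,-0.25,0.02,0.5,1],[0,0,0,-0.26,0,0.49,1],[0,0,0,0,0,0,1]]'; python3 d1.py .021;  python3 -m jog '[[0,0,0,0,0,0,0.3],[0,0,0,0,0,0,0],[0,0,0,0,0,0,-0.1],[0,0,0,0,0,0,-0.3],[0,0,0,0,0,0,-0.5]]' 25; python3 -m jog '[[0,0,0,0,0,0,-1],[0,0,0,0,0,0,-1],[0,0,0,0,0,0,-1],[0,0,0,0,0,0,-1]]' 25;python3 d1.py .021
```

```text
t: 4.2
tool_pos: [0.5624, 0.1845, 0.0043]
tool_rot: [-0.564, -2.649, -0.126]
contact_force: [-0.3, -0.2, 0.2]
opening: 0.0852
grip_force: 0.0
t 4.2 pos [0.5624 0.1845 0.0043] op 0.0852 grip 0.0 F [-0.3 -0.2  0.2] q [ 0.09  0.44  1.6   0.21  1.48 -1.12]
turn/5deg [ 0.02 -0.04 -0.04] shift/30mm after turn [0.05 0.   0.04]
t: 4.82
tool_pos: [0.5647, 0.1847, 0.0075]
tool_rot: [-0.564, -2.655, -0.129]
contact_force: [1.8, 0.5, 3.3]
opening: 0.0392
grip_force: 26.9
t: 5.32
tool_pos: [0.5648, 0.1848, 0.0075]
tool_rot: [-0.564, -2.654, -0.129]
contact_force: [1.5, -0.2, 5.1]
opening: 0.0397
grip_force: 27.1
t 5.33 pos [0.5648 0.1848 0.0075] op 0.0397 grip 27.1 F [ 1.5 -0.2  5.1] q [ 0.09  0.44  1.6   0.21  1.48 -1.12]
turn/5deg [ 0.05  0.01 -0.03] shift/30mm after turn [ 0.07 -0.04  0.17]
```

```bash
python3 -m jog '[[0,0,0,0.21,0,-0.45,-1],[0,0,0,0.42,0,-0.91,-1],[0,0,0,0.42,0,-0.91,-1],[0,0,0,0.42,0,-0.91,-1],[0,0,0,0.42,0,-0.91,-1]]' 27
cat > d2.py <<'E'
from h import *
import sys
R=frame(3.307,np.radians(25)); b=float(sys.argv[1]); zt=float(sys.argv[2])
tcp=np.array([.5058,-.2002,0])+R[:,2]*.0187; tcp[2]=zt
delta(tcp-R[:,2]*b,R,0)
E
python3 d2.py .16 .014
```

```text
t: 5.95
tool_pos: [0.5635, 0.1842, 0.1426]
tool_rot: [-0.563, -2.652, -0.127]
contact_force: [0.2, 0.3, -1.7]
opening: 0.0395
grip_force: 27.7
t 5.95 pos [0.5635 0.1842 0.1426] op 0.0395 grip 27.7 F [ 0.2  0.3 -1.7] q [ 0.09  0.28  1.56  0.21  1.69 -1.08]
turn/5deg [ 2.85 -0.01 -6.06] shift/30mm after turn [  2.06 -12.32   0.36]
```

```bash
python3 -m jog '[[0.41,0,-0.87,0,0,0,-1],[0.41,0,-0.87,0,0,0,-1],[0.41,0,-0.87,0,0,0,-1],[0.41,0,-0.87,0,0,0,-1]]' >/dev/null; python3 -m jog '[[0.41,0,-0.87,0,0,0,-1],[0.41,0,-0.87,0,0,0,-1],[0.41,0,-0.87,0,0,0,-1],[0,0,0,0.16,-0.5,0.03,-1]]'>/dev/null
python3 -m jog '[[0,0,0,0.16,-0.95,0.03,-1],[0,0,0,0.16,-0.95,0.03,-1],[0,0,0,0.16,-0.95,0.03,-1],[0,0,0,0.16,-0.95,0.03,-1],[0,0,0,0.16,-0.95,0.03,-1]]' >/dev/null
python3 -m jog '[[0,0,0,0.16,-0.95,0.03,-1],[0,0,0,0.16,-0.95,0.03,-1],[0,0,0,0.16,-0.95,0.03,-1],[0,0,0,0.16,-0.95,0.03,-1],[0,0,0,0.16,-0.95,0.03,-1]]'
python3 -m jog '[[0,0,0,0.16,-0.95,0.03,-1],[0,0,0,0.16,-0.5,0.03,-1],[0,0,0,0,0,0,-1]]' >/dev/null
python3 d2.py .16 .014; python3 -c "
from h import *
s=snap('scene','s2.png');cv2.imwrite('pics/c2.png',cv2.resize(s['img'][110:230,180:340,::-1],(800,600)))"
```

```text
t: 8.2
tool_pos: [0.5622, -0.1221, 0.1553]
tool_rot: [0.224, -2.697, 0.05]
contact_force: [0.4, 0.4, -0.9]
opening: 0.0397
grip_force: 27.8
t 8.57 pos [ 0.5606 -0.1656  0.1578] op 0.0393 grip 27.7 F [ 0.2  0.3 -0.5] q [-0.32  0.28  1.53 -0.2   1.72 -2.05]
turn/5deg [-0.  0.  0.] shift/30mm after turn [ 0.02 -0.84 -0.04]
```

View pics/c2.png

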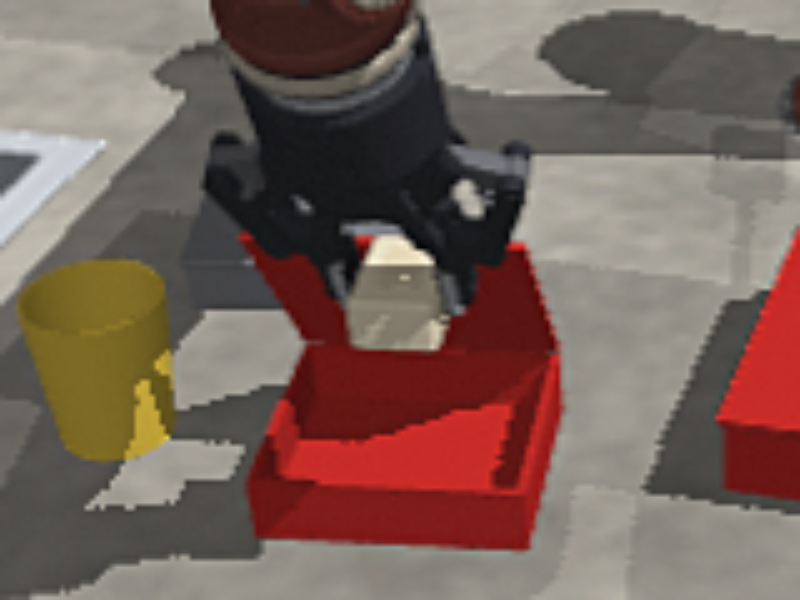

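The soap hangs level between the pads at about (258,168) in the scene view, in front of the flap. I'll finish the sideways move and go in along the tool axis.

```bash
python3 -m jog '[[0,0,0,0.02,-0.42,0,-1],[0,0,0,0,-0.42,0,-1],[0,0,0,0,0,0,-1]]'>/dev/null
python3 d2.py .16 .014
python3 -m jog '[[0,0,0,0,0,0.8,-1],[0,0,0,0,0,0.9,-1],[0,0,0,0,0,0.9,-1],[0,0,0,0,0,0.9,-1],[0,0,0,0,0,0.7,-1]]'
python3 -m jog '[[0,0,0,0,0,0.3,-1],[0,0,0,0,0,0,-1]]'
python3 d2.py 0 .014
```

```text
t 9.0 pos [ 0.5651 -0.1903  0.1579] op 0.0397 grip 27.7 F [-0.3 -0.3 -0.4] q [-0.35  0.3   1.5  -0.21  1.72 -2.08]
turn/5deg [-0.02  0.    0.02] shift/30mm after turn [ 0.03  0.   -0.03]
t: 9.62
tool_pos: [0.5117, -0.1983, 0.0426]
tool_rot: [0.228, -2.696, 0.05]
contact_force: [-0.5, -1.0, 11.4]
opening: 0.0395
grip_force: 29.4
t: 9.88
tool_pos: [0.5086, -0.199, 0.0365]
tool_rot: [0.227, -2.696, 0.05]
contact_force: [-2.6, 2.5, 3.7]
opening: 0.0395
grip_force: 31.3
t 9.88 pos [ 0.5086 -0.199   0.0365] op 0.0395 grip 31.3 F [-2.6  2.5  3.7] q [-0.39  0.33  1.69 -0.23  1.5  -2.07]
turn/5deg [-0.01 -0.01  0.03] shift/30mm after turn [ 0.01 -0.02  0.83]
```

```bash
python3 -c "
from h import *
s=snap('scene','s3.png');t=snap('top','t3.png')
cv2.imwrite('pics/c3.png',np.hstack([cv2.resize(s['img'][145:225,215:315,::-1],(500,400),interpolation=cv2.INTER_CUBIC),cv2.resize(t['img'][170:240,345:395,::-1],(286,400))]))
o=status.get_obs();print(o['contact_force'],o['wrist_torque'],o['grip_force'],o['tool_pos'])"
```

```text
[-3.62215946  1.88128454  5.17991648] [ 0.32521182  0.54300306 -0.14344315] 31.454928517341614 [ 0.50856978 -0.19905077  0.03649669]
```

View pics/c3.png

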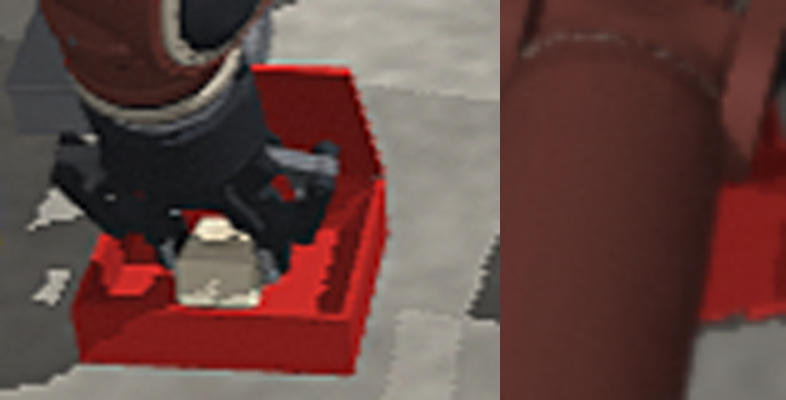

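The soap's front end is catching the front wall's rim: the tilted path runs about 11 mm further out at this height. I'll lift 10 mm, shift 7 mm towards the hinge and then continue.

```bash
python3 -m jog '[[0,0,0,0.07,0,-0.15,-1],[0,0,0,0.07,0,-0.15,-1],[0,0,0,0.1,0,0.05,-1],[0,0,0,0.11,0,0.05,-1],[0,0,0,0,0,0,-1]]'; python3 -m jog '[[0,0,0,0,0,0.15,-1],[0,0,0,0,0,0.15,-1],[0,0,0,0,0,0.15,-1],[0,0,0,0,0,0,-1]]'
python3 d2.py 0 .014
```

```text
t: 10.6
tool_pos: [0.5013, -0.2004, 0.0451]
tool_rot: [0.227, -2.697, 0.05]
contact_force: [-0.6, -0.1, 0.0]
opening: 0.0395
grip_force: 30.9
t: 11.1
tool_pos: [0.4956, -0.2012, 0.0325]
tool_rot: [0.228, -2.696, 0.05]
contact_force: [-0.8, 0.3, 0.4]
opening: 0.0395
grip_force: 30.9
t 11.1 pos [ 0.4956 -0.2012  0.0325] op 0.0395 grip 30.9 F [-0.8  0.3  0.4] q [-0.4   0.31  1.72 -0.23  1.48 -2.08]
turn/5deg [-0.01 -0.01  0.03] shift/30mm after turn [-0.33 -0.02  0.53]
```

```bash
python3 -m jog '[[0,0,0,-0.06,0,0.14,-1],[0,0,0,-0.06,0,0.14,-1],[0,0,0,-0.06,0,0.12,-1],[0,0,0,0,0,0,-1]]' 25; python3 -m jog '[[0,0,0,-0.02,0,0.04,-1],[0,0,0,-0.02,0,0.04,-1],[0,0,0,0,0,0,-1]]';  python3 -m jog '[[0,0,0,-0.01,0,0.03,-1],[0,0,0,0,0,0,-1]]'
```

```text
t: 11.6
tool_pos: [0.4957, -0.2012, 0.0195]
tool_rot: [0.228, -2.696, 0.05]
contact_force: [0.5, -0.1, -0.2]
opening: 0.0393
grip_force: 30.9
t: 11.98
tool_pos: [0.4961, -0.2014, 0.0173]
tool_rot: [0.228, -2.697, 0.051]
contact_force: [-0.0, 0.9, -0.4]
opening: 0.0394
grip_force: 31.0
t: 12.22
tool_pos: [0.4962, -0.2014, 0.017]
tool_rot: [0.227, -2.697, 0.051]
contact_force: [-0.1, 2.2, 4.9]
opening: 0.0393
grip_force: 31.4
```

```bash
python3 -m jog '[[0,0,0,-0.01,0,0.03,-1],[0,0,0,-0.01,0,0.03,-1],[0,0,0,0,0,0,-1]]' 20;  python3 -c "
from h import *
s=snap('scene','s4.png')
cv2.imwrite('pics/c4.png',cv2.resize(s['img'][145:225,215:315,::-1],(800,600),interpolation=cv2.INTER_CUBIC))
o=status.get_obs();print(o['contact_force'],o['wrist_torque'],o['grip_force'],o['tool_pos'])"
```

```text
t: 12.6
tool_pos: [0.4965, -0.2015, 0.0166]
tool_rot: [0.227, -2.697, 0.051]
contact_force: [-0.2, 2.7, 9.3]
opening: 0.0392
grip_force: 32.2
[ 0.07978428  3.03409904 10.17001725] [ 0.43729577  0.82793733 -0.27623477] 32.22348511219025 [ 0.49654317 -0.20146218  0.01656041]
```

View pics/c4.png

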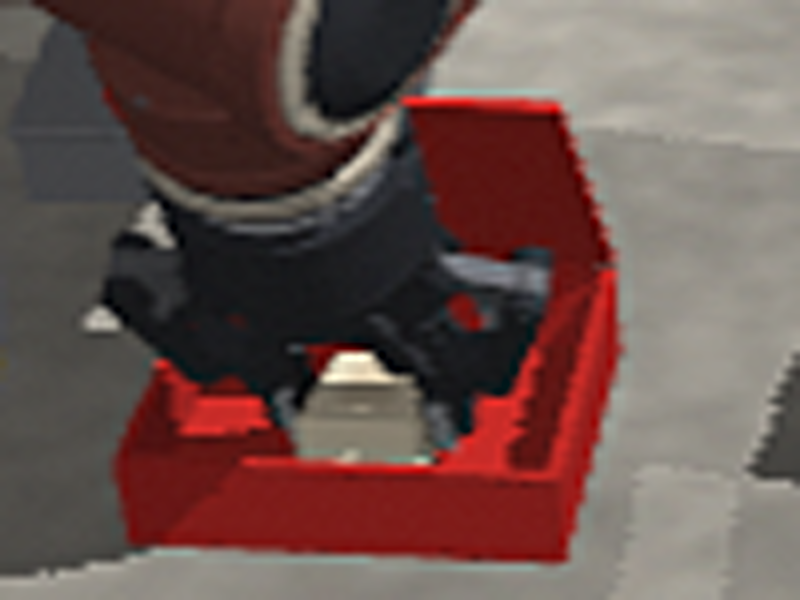

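The soap is in the dish and bears on the floor with about 10 N; its front looks slightly raised. I'll ease off, then release slowly.

```bash
python3 -m jog '[[0,0,0,0.01,0,-0.03,-1],[0,0,0,0,0,0,-0.08],[0,0,0,0,0,0,-0.07],[0,0,0,0,0,0,-0.05],[0,0,0,0,0,0,-0.03]]' 20; python3 -m jog '[[0,0,0,0,0,0,0],[0,0,0,0,0,0,0.05],[0,0,0,0,0,0,0.15],[0,0,0,0,0,0,0.3],[0,0,0,0,0,0,0.4]]';  python3 d2.py .16 .014
```

```text
t: 13.28
tool_pos: [0.4957, -0.2014, 0.015]
tool_rot: [0.228, -2.697, 0.051]
contact_force: [-0.3, -0.9, -0.6]
opening: 0.0414
grip_force: 0.0
t: 13.9
tool_pos: [0.4959, -0.2014, 0.0155]
tool_rot: [0.228, -2.697, 0.051]
contact_force: [-0.9, 0.3, 1.0]
opening: 0.0599
grip_force: 0.0
t 13.9 pos [ 0.4959 -0.2014  0.0155] op 0.0599 grip 0.0 F [-0.9  0.3  1. ] q [-0.4   0.34  1.72 -0.23  1.46 -2.07]
turn/5deg [-0.02  0.01  0.03] shift/30mm after turn [-0.08 -0.01 -5.32]
```

```bash
python3 -m jog '[[0,0,0,0,0,-0.4,0.4],[0,0,0,0,0,-0.9,0.4],[0,0,0,-0.1,0,-0.9,0.4],[0,0,0,-0.1,0,-0.9,0.4],[0,0,0,-0.1,0,-0.9,0.4]]'>/dev/null; python3 -m jog '[[0,0,0,-0.1,0,-0.9,0.4],[0,0,0,-0.1,0,-0.9,0],[0,0,0,-0.3,0,-0.9,-0.5],[0,0,0,-0.5,0,-0.6,-1],[0,0,0,0,0,0,-1]]';  python3 -c "
from h import *
s=snap('scene','s5.png');t=snap('top','t5.png')
f=lambda i,x,y,w,h:cv2.resize(i['img'][y:y+h,x:x+w,::-1],(400,300))
cv2.imwrite('pics/c5.png',np.vstack([cv2.resize(s['img'][145:225,215:315,::-1],(500,400),interpolation=cv2.INTER_CUBIC)]))"
```

```text
t: 15.15
tool_pos: [0.6235, -0.1798, 0.1993]
tool_rot: [0.229, -2.7, 0.053]
contact_force: [0.7, -0.5, -0.0]
opening: 0.0
grip_force: 0.0
```

View pics/c5.png

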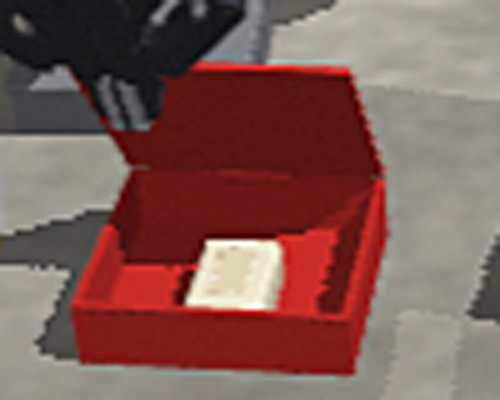

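The picture shows the soap lying flat inside the dish at about (263,200) in the scene view, with the flap still open. Next I'll turn the tool upright, go over the flap and work out the closing arc.

```bash
python3 -m jog '[[0,-1,0,0,0,0,-1],[0,-1,0,0,0,0,-1],[0,-1,0,0,0,0,-1],[0,-1,0,0,0,0,-1],[0,-1,0,0,0,0,-1]]'>/dev/null
cat > d3.py <<'E'
from h import *
import sys
d,z=map(float,sys.argv[1:3])
H=np.array([.4229,-.214,0]); u=np.array([.986,.165,0]); R=frame(3.307,0)
p=status.get_obs()['tool_pos']; print('now d,lat',((p-H)@R[:,:2]*[-1,1]*1000).round(1),'z',p[2]*1000)
delta(H+u*d/1000+[0,0,z/1000],R,0)
E
python3 d3.py 40 190
python3 - <<'E'
import numpy as np
a=np.array([1.0,.9,.8,.7,.6,.5,.4,.3,.2,.1,.05,0]); d=125*np.cos(a)-4*np.sin(a)-11; z=36+125*np.sin(a)+4*np.cos(a)
print(np.c_[a,d,z].round(1)); print(np.c_[-np.diff(d)/30,-np.diff(z)/30].round(2).tolist())
E
```

```text
now d,lat [200.7   1.1] z 196.73369454993843
t 15.88 pos [ 0.6207 -0.1799  0.1967] op 0.0001 grip 0.0 F [-1.  -0.4 -0.1] q [-0.4   0.12  1.6   0.    1.42 -2.14]
turn/5deg [0.   0.02 0.03] shift/30mm after turn [ 5.36 -0.04  0.22]
[[1.000e+00 5.320e+01 1.433e+02]
 [9.000e-01 6.360e+01 1.364e+02]
 [8.000e-01 7.320e+01 1.285e+02]
 [7.000e-01 8.200e+01 1.196e+02]
 [6.000e-01 8.990e+01 1.099e+02]
 [5.000e-01 9.680e+01 9.940e+01]
 [4.000e-01 1.026e+02 8.840e+01]
 [3.000e-01 1.072e+02 7.680e+01]
 [2.000e-01 1.107e+02 6.480e+01]
 [1.000e-01 1.130e+02 5.250e+01]
 [0.000e+00 1.136e+02 4.620e+01]
 [0.000e+00 1.140e+02 4.000e+01]]
[[-0.35, 0.23], [-0.32, 0.26], [-0.29, 0.3], [-0.26, 0.32], [-0.23, 0.35], [-0.19, 0.37], [-0.16, 0.39], [-0.12, 0.4], [-0.08, 0.41], [-0.02, 0.21], [-0.01, 0.21]]
```

```bash
python3 -m jog '[[0,0,0,0.9,0,0,-1],[0,0,0,0.9,0,0,-1],[0,0,0,0.9,0,0,-1],[0,0,0,0.9,0,0,-1],[0,0,0,0.9,-0.02,0,-1]]'; python3 -m jog '[[0,0,0,0.86,-0.02,0,-1],[0,0,0,0,0,0.7,-1],[0,0,0,0,0,0.8,-1],[0,0,0,0,0,0.2,-1],[0,0,0,0,0,0,-1]]'; python3 d3.py 53 143
```

```text
t: 16.5
tool_pos: [0.4868, -0.2029, 0.1964]
tool_rot: [0.264, -3.129, -0.001]
contact_force: [0.5, 0.4, -0.0]
opening: -0.0001
grip_force: 0.0
t: 17.12
tool_pos: [0.463, -0.2078, 0.1459]
tool_rot: [0.264, -3.13, -0.001]
contact_force: [0.1, 0.8, 1.2]
opening: -0.0004
grip_force: 0.0
now d,lat [40.5 -0.5] z 145.94803119345013
t 17.12 pos [ 0.463  -0.2078  0.1459] op -0.0004 grip 0.0 F [0.1 0.8 1.2] q [-0.57 -0.16  1.97 -0.    1.34 -2.31]
turn/5deg [ 0.01 -0.01  0.03] shift/30mm after turn [-0.41  0.02  0.1 ]
```

```bash
python3 -m jog '[[0,0,0,-0.2,0,0.05,-1],[0,0,0,-0.21,0,0.05,-1],[0,0,0,-0.18,0,0.11,-1],[0,0,0,-0.17,0,0.12,-1],[0,0,0,0,0,0,-1]]'; python3 -m jog '[[0,0,0,-0.16,0,0.13,-1],[0,0,0,-0.16,0,0.13,-1],[0,0,0,-0.15,0,0.15,-1],[0,0,0,-0.14,0,0.15,-1],[0,0,0,0,0,0,-1]]'; python3 d3.py 82 119.6
```

```text
t: 17.75
tool_pos: [0.4862, -0.204, 0.136]
tool_rot: [0.265, -3.13, -0.001]
contact_force: [0.7, -0.1, -0.7]
opening: -0.0001
grip_force: 0.0
t: 18.38
tool_pos: [0.5041, -0.2009, 0.1191]
tool_rot: [0.265, -3.13, -0.001]
contact_force: [-0.4, 0.3, -0.6]
opening: -0.0003
grip_force: 0.0
now d,lat [82.2 -0.5] z 119.05207475203072
t 18.38 pos [ 0.5041 -0.2009  0.1191] op -0.0003 grip 0.0 F [-0.4  0.3 -0.6] q [-0.52 -0.05  1.91 -0.    1.28 -2.26]
turn/5deg [ 0.   -0.01  0.04] shift/30mm after turn [ 0.01  0.02 -0.02]
```

```bash
cat > fl.py <<'E'
from h import *
import sys
def toprow(d):
    i=d['img'].astype(int); m=(i[...,0]>80)&(i[...,0]>2.5*i[...,1])
    return [int(np.argmax(m[120:225,c]))+120 for c in (233,238,272,278,283)], int(np.where(m[120:225,215:310])[0].min()+120)
print('before',toprow(load('s5.png'))); s=snap('scene',sys.argv[1]); print('now',toprow(s))
exec(open('fit.py').read().split('su=')[0].split('def dishpts')[1].join(['def dishpts','']))
for a in(.97,.8,.7,.6,.4,.2,.05,0): print(a,proj(s,dishpts([.4841,-.2038,3.307,a,0])[2:4]).round(0).tolist())
E
python3 fl.py s6.png
```

```text
before ([196, 171, 158, 158, 159], 157)
now ([170, 170, 172, 172, 172], 170)
0.97 [[228.0, 157.0], [285.0, 159.0]]
0.8 [[227.0, 166.0], [285.0, 168.0]]
0.7 [[226.0, 171.0], [284.0, 174.0]]
0.6 [[226.0, 177.0], [284.0, 179.0]]
0.4 [[226.0, 188.0], [284.0, 191.0]]
0.2 [[227.0, 199.0], [284.0, 202.0]]
0.05 [[228.0, 206.0], [284.0, 209.0]]
0 [[228.0, 209.0], [284.0, 211.0]]
```

The flap is following: the top of its edge is now at row 171, which is about 0.7 rad, as planned. I'll continue the arc.

```bash
python3 -m jog '[[0,0,0,-0.13,0,0.16,-1],[0,0,0,-0.13,0,0.16,-1],[0,0,0,-0.12,0,0.17,-1],[0,0,0,-0.11,0,0.18,-1],[0,0,0,-0.1,0,0.18,-1]]'; python3 -m jog '[[0,0,0,-0.09,0,0.19,-1],[0,0,0,-0.08,0,0.19,-1],[0,0,0,-0.08,0,0.2,-1],[0,0,0,-0.06,0,0.2,-1],[0,0,0,-0.06,0,0.2,-1]]';python3 -m jog '[[0,0,0,-0.04,0,0.2,-1],[0,0,0,-0.04,0,0.21,-1],[0,0,0,-0.02,0,0.15,-1],[0,0,0,0,0,0,-1]]'; python3 d3.py 114 40
```

```text
t: 19.05
tool_pos: [0.5218, -0.1982, 0.0938]
tool_rot: [-0.264, 3.13, -0.0]
contact_force: [-0.1, 0.3, 0.3]
opening: -0.0001
grip_force: 0.1
t: 19.68
tool_pos: [0.5326, -0.1963, 0.0644]
tool_rot: [-0.264, 3.13, -0.0]
contact_force: [0.3, -0.3, -0.5]
opening: 0.0002
grip_force: 0.1
t: 20.18
tool_pos: [0.5352, -0.1957, 0.0475]
tool_rot: [0.264, -3.13, -0.0]
contact_force: [0.2, 0.2, -0.1]
opening: -0.0
grip_force: 0.0
now d,lat [113.8  -0.5] z 47.4907126801465
t 20.18 pos [ 0.5352 -0.1957  0.0475] op -0.0 grip 0.0 F [ 0.2  0.2 -0.1] q [-0.48  0.11  1.88 -0.    1.15 -2.22]
turn/5deg [ 0.   -0.    0.03] shift/30mm after turn [-0.01  0.02  0.25]
```

Now I'll press down slowly until the force rises.

```bash
python3 -m jog '[[0,0,0,0,0,0.07,-1],[0,0,0,0,0,0.07,-1],[0,0,0,0,0,0.07,-1],[0,0,0,0,0,0,-1]]'; python3 -m jog '[[0,0,0,0,0,0.03,-1],[0,0,0,0,0,0,-1]]'; python3 -m jog '[[0,0,0,0,0,0.03,-1],[0,0,0,0,0,0,-1]]';python3 -m jog '[[0,0,0,0,0,0.03,-1],[0,0,0,0,0,0,-1]]'
```

```text
t: 20.68
tool_pos: [0.5354, -0.1958, 0.0415]
tool_rot: [-0.264, 3.13, -0.0]
contact_force: [-0.1, -0.4, -0.4]
opening: 0.0002
grip_force: 0.0
t: 20.92
tool_pos: [0.5355, -0.1959, 0.0408]
tool_rot: [-0.264, 3.13, -0.0]
contact_force: [0.7, 0.7, 0.4]
opening: -0.0001
grip_force: 0.0
t: 21.18
tool_pos: [0.5356, -0.1959, 0.04]
tool_rot: [-0.264, 3.13, -0.001]
contact_force: [0.2, 0.5, 1.5]
opening: 0.0001
grip_force: 0.3
t: 21.42
tool_pos: [0.5356, -0.1959, 0.0399]
tool_rot: [-0.264, 3.13, -0.0]
contact_force: [-1.9, 1.0, 4.9]
opening: -0.0001
grip_force: 2.8
```

The flap stopped at z = 0.040 m, which is rim height plus its thickness, and the force is rising. I'll retreat and check.

```bash
python3 -m jog '[[0,0,0,0,0,0.02,-1],[0,0,0,0,0,0,-1],[0,0,0,0,0,-0.1,-1],[0,0,0,0,0,-0.5,-1],[0,0,0,0,0,-0.9,-1]]'; python3 -m jog '[[0,0,0,0,0,-1,-1],[0,0,0,0,0,-1,-1],[0,0,0,0,0,-1,-1],[0,0,0,0.5,0,-1,-1],[0,0,0,0,0,0,-1]]'; python3 fl.py s7.png | head -2; python3 -c "
import cv2; i=cv2.imread('pics/s7.png'); cv2.imwrite('pics/c7.png',cv2.resize(i[130:310,150:550],(800,360)))"
```

```text
t: 22.05
tool_pos: [0.5346, -0.1954, 0.0832]
tool_rot: [0.264, -3.129, -0.002]
contact_force: [0.0, 0.2, 0.3]
opening: 0.0003
grip_force: 0.0
t: 22.68
tool_pos: [0.5219, -0.1994, 0.2076]
tool_rot: [-0.263, 3.124, -0.007]
contact_force: [-0.2, 0.3, -0.7]
opening: -0.0
grip_force: 0.0
before ([196, 171, 158, 158, 159], 157)
now ([194, 184, 178, 178, 178], 177)
```

View pics/c7.png

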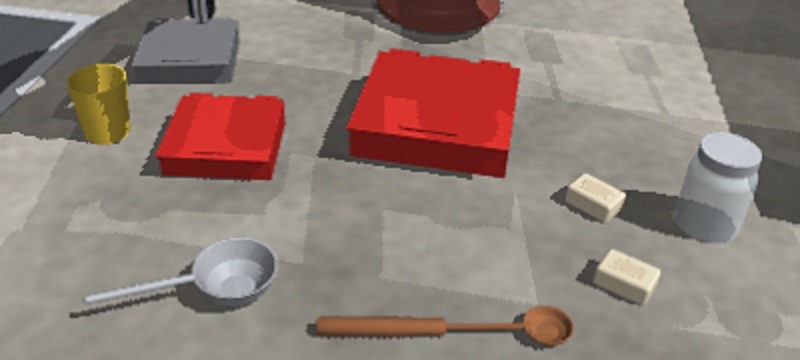

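The flap is shut flat on the dish, the other things are where they started, and the robot is clear of everything.

```bash
python3 -c "
from station import finish_job; print(finish_job())"
```

```text
the job is handed in; nothing more can be done
None
```

The soap lies flat in the small red dish with the flap fully shut, and the job is handed in at about 23 s; grip peaked at about 32 N, and on the way in the soap's front end brushed the dish's front wall at about 5 N (one reading during that move showed 11 N) before I re-aimed.

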